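Let the spent cells into the lever bin

ROBOT

A 6-joint arm with a two-finger parallel gripper is mounted at the origin on the work surface. World frame = base frame: x ahead of the robot, y to its left, z up, the work surface at z = 0. Lengths are in m, angles in rad, forces in N, time in s.
With the tool pointing down it reaches from about 0.25 to 0.775 m from the base axis. Payload 4 kg.
Tool frame: the origin (TCP) lies between the finger pads; the fingertips stand 25 mm ahead of it and the grasp point (between the pads) lies 6 mm ahead of it (arm.nose_length is the distance from the TCP to the fingertips, in m); z points along the fingers, y is the line along which they close (so a half turn about z gives the same grasp; the last joint's range is limited). The gripper opens to 94 mm and grips with 3 to 60 N. Pads are 16 mm wide; open, the fingers measure 119 mm over their backs; the gripper's body (75 mm by 177 mm) begins 78 mm behind the grasp point.
Start: joints at [1.179, 0.087, 1.371, -0, 1.684, -0.103], TCP at [0.157, 0.527, 0.231] pointing down, gripper open.
Joint ranges: [-3.1, 3.1], [-0.76, 2.03], [0.27, 2.55], [-1.08, 4.22], [0.17, 2.65], [-2.57, 2.57]. Speed limits (rad/s): [2.79, 2.79, 3.14, 3.14, 3.14, 3.14].

INTERFACE

Orientations are given as a unit quaternion [x, y, z, w].
In Python, from bench import monitor, optics, finish_job, look_for, outline_of, place_of, arm gives the robot as it stands.
- The arm moves only by the shell command python3 -m crank 'ROWS' [FORCE]. ROWS is text: rows parted by semicolons, each of 7 numbers parted by spaces: the opening, from -1 (shut) to 1 (fully open), then the shift along the world's x, y, z in mm, then the turn, a rotation vector about the world's x, y, z in degrees. In form: fingers x y z rx ry rz; .... A call has 1 to 20 rows; each row is the pose to reach, as a shift and turn from the pose commanded when the call began; what a row does not reach only later rows make up. A row lasts 1/10 s, in which the tool goes at most 50 mm and 8.59 degrees, less where a joint would pass 70% of its speed; a pose out of reach is approached as far as the arm can. A call with a gripper value outside its range is refused whole. The fingers move at their own pace and stop on an object; FORCE is the grip in N (left out, the last holds). Time passes only in rows, so rows that repeat a pose let the fingers close. It gives the time, the measured TCP pose, the force, the opening and the grip force at its end, in the units of the state.
- monitor.state(): the state, without advancing time (a new reading comes with each control period).
- optics.capture(name): name is "scene" or "top" or "wrist"; returns the picture (400x640x3 uint8, red, green, blue); there is no depth.
- optics.camera_model(name): a dict with "vertical_fov" (degrees; the focal length in pixels is half the picture's height over the tangent of half this angle, whatever the lens; pixels are square), "cx", "cy" (the principal point, pixels), "pose" (4x4, takes a point from camera to world coordinates); the wrist camera has in their place "hand_eye" (4x4, takes a point from camera to tool coordinates, whose origin is the TCP and whose axes are the flange's). Camera axes: x right, y down, z forward; pixel columns grow to the right and rows downward; lengths in m; the calibration is good to about 2 mm. A picture is of the moment at which its call begins: read the wrist's pose just before it. camera_model takes no time and is no camera call.
- finish_job(): hands the job in; it is judged then, once.
Trained networks look in the newest picture that a camera, given by its name, has taken for a name from the list of things; names that differ only in an ending like _2 or _b are one class to them, and where a whole thing is asked for, a point or a joint stands for the part that bears it (a point fixed in the world has none). Each returns a list of dicts, best first, with "p" (0 to 1); they miss things now and then, are a little off and sometimes report something else, mostly with a low value. They report only what shows in the picture. A call takes as long as a camera call. They do not tell look-alikes from the thing itself.
- look_for(camera, label): "location" ([x, y, z] in m, in world coordinates, good to about 4 mm: the middle of the surface that is visible of it).
- outline_of(camera, label): "mask" (400x640 bool, what is visible of it).
- place_of(camera, label): "location" ([x, y, z] in m, in world coordinates, good to about 4 mm: a listed point, or the origin of a listed thing).
The state is a dict: "time_s": time; "qpos": joint angles; "qd": joint speeds; "joint_torque": joint torques, N m; "tcp_pos": TCP position; "tool_rot": TCP orientation; "force": force on the tool from outside, world axes, zero at the start; "moment": the same for the moment, N m; "finger_gap": finger opening in m; "grip_force": force on a finger pad.
Only numpy, scipy, OpenCV 4.12 (cv2) and the standard library are available. Lean on these libraries where they do the work, as an engineer would, in place of code of your own. Each camera call takes 0.05 s, during which the arm holds its last target. There are 200 camera calls.

TASK

Two spent battery cells wait on the ramp of one of the two lever bins: press that bin's lever pad all the way down with the fingertips so that its lid stands fully open, and keep it down until both cells have rolled in. Then ease the lever up slowly, so that the lid comes down shut without slamming, and move clear. Work only the lever: do not touch the lid or the cells, pick nothing up, and leave the other bin and everything else where it is.

Things in the scene. Friction and masses are not known exactly. Their poses are not given: they have to be found in the camera images.
- bin: the bin to work: grey steel box 160 deep (x) x 150 x 160 mm high, fixed on a plywood riser 0 to 34 thick; shallow plain steel cap lid on top (its top 195 above the origin), hinged at its far (+x) upper rim. Origin: centre of the box's underside; own +x to its back, +y to its side with a short steel ramp that slopes down to the lid, where two cells wait. The lever runs outside its -y wall.
- bin_pad (a point): centre of the upper face of this bin's lever pad: black rubber plate 36 (bin x) x 54 (bin y) x 6 mm, about 86 before the front wall and 62 to the -y side of the bin's centre line, 118 above the bin's origin at rest. Pressed fully it has gone down about 60, nearly straight, to a firm stop. The lid's weight pushes it back up with 3 to 9 N; it follows a fingertip that rises slowly. Axes turn with the lever.
- bin_lever (a joint): angle of this bin's lever in rad: 0 at rest (pad raised 0.2 rad above level), 0.40 pressed on its stop. It rocks about a level pivot 150 mm behind the pad's centre, 85 mm above the bin's origin, parallel to bin y. A push rod links it to the lid: 1 rad of lever lifts the lid 2.6 rad. No catch, no damper: a lever let go lets the lid slam.
- bin_lid (a joint): opening of this bin's lid in rad: 0 shut, 1.04 fully up (lever on its stop)
- cell_1: spent battery cell, a cylinder 33 mm across and 58 mm long, black sleeve and bare steel ends, about 140 g, lying on the ramp next to the lid; origin at its centre, its x axis along its length. It rolls into the bin by itself once the lid is up.
- cell_2: second such cell, behind the first on the ramp; origin at its centre. It follows the first by itself.
- spare_bin: a second bin of the very same make, its ramp empty; leave it alone. Origin and axes as for the first bin. The two bins may stand either way round, left or right.
- spare_bin_lid (a joint): opening of the second bin's lid in rad: 0 shut
- drive: bare 3.5-inch hard drive, 147 x 101 x 26 mm; loose bystander, origin at the centre of its underside
- mouse: black computer mouse, 100 x 58 x 33 mm; loose bystander, origin at the centre of its underside
- tape: used-up roll of tape, a cardboard ring 100 across, 48 high mm; loose bystander, origin at the centre of its underside
- jar: screw jar with lid, 66 across, 80 high mm; loose bystander, origin at the centre of its underside
- screwdriver: screwdriver lying flat, about 200 mm long; loose bystander
- mug: white mug, 80 across, 90 high mm; loose bystander, origin at the centre of its underside
- adapter: black power adapter block, 60 x 130 x 32 mm; loose bystander, origin at the centre of its underside
Not all that is in view belongs to the job. What is shaped like the cell_2 but red is not meant. Leave any turquoise look-alike of the cell_1 alone.

How it is judged:
By the outcome, as a careful person would: the job done as asked, in the order asked, and still so for the second after the job is handed in, with the robot touching nothing.
It also fails if it takes over 42 s, if anything falls off the work surface, if the arm or the gripper's body presses on something with over 40 N, if the wrist force passes 120 N, or if a joint passes its speed limit or range.

## Working session

There is one attempt and no reset: what is moved stays moved. The work goes in short steps, Python scripts to look and compute and a shell command to move; the robot and the scene stay as the last step left them, time stands still between calls to the robot, and variables do not carry over. Pictures are saved under pics/ and viewed, at most 10 in all, crops included, and the job is handed in when it is done.

```bash
mkdir -p pics
python3 - <<'E'
from bench import *
import cv2,numpy as np
ims=[]
for c in("scene","top"):
    im=optics.capture(c);ims.append(im)
    for l in("bin","bin_pad","cell_1","spare_bin"):
        for d in place_of(c,l)[:4]: print(c,l,np.round(d["location"],3),round(d["p"],2),{k:v for k,v in d.items() if k not in("location","p")})
    cv2.imwrite(f"pics/{c}.png",im[:,:,::-1])
s=monitor.state();print(s["time_s"],s["tcp_pos"],s["tool_rot"],s["force"],s["finger_gap"])
E
```

```text
scene bin [ 0.598 -0.226  0.024] 0.85 {}
scene bin [ 0.324 -0.244  0.002] 0.63 {}
scene bin_pad [ 0.426 -0.271  0.144] 0.52 {}
scene bin_pad [0.361 0.444 0.002] 0.48 {}
scene cell_1 [ 0.428 -0.169  0.019] 0.65 {}
scene cell_1 [0.652 0.017 0.016] 0.63 {}
scene cell_1 [0.428 0.075 0.015] 0.62 {}
scene cell_1 [ 0.575 -0.128  0.208] 0.51 {}
scene spare_bin [0.67  0.197 0.018] 0.8 {}
top bin_pad [ 0.424 -0.271  0.142] 0.67 {}
top cell_1 [ 0.575 -0.132  0.213] 0.68 {}
top cell_1 [0.649 0.019 0.018] 0.68 {}
top cell_1 [ 0.583 -0.097  0.222] 0.65 {}
top cell_1 [0.424 0.076 0.015] 0.65 {}
top spare_bin [0.363 0.448 0.002] 0.17 {}
0.5 [0.15664524 0.52720374 0.23046201] [ 1.43906680e-01  9.89591263e-01 -7.45801094e-06  8.58568149e-07] [ 0.09236663 -0.74102297 -0.04048459] 0.09373682733448353
```

View pics/scene.png

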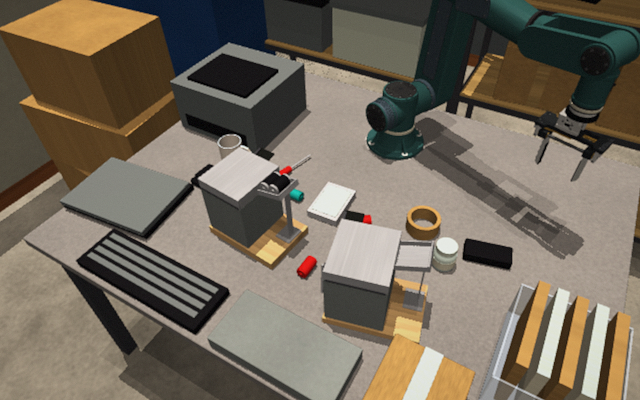

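View pics/top.png

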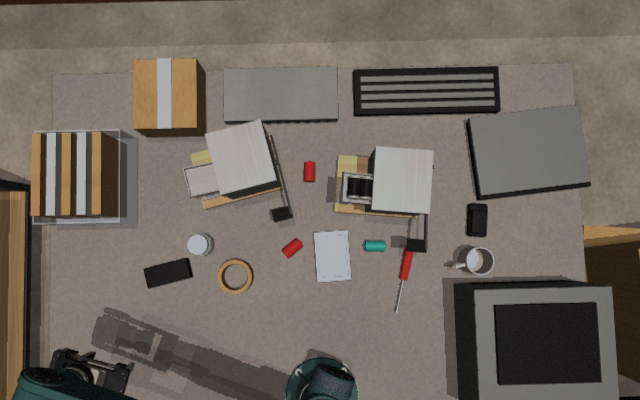

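The scene view shows two bins. The one with two black cells on its ramp is at about (270,183), right in robot terms, and the other ramp at (415,255) is empty. In the top view the loaded bin's lid is at (403,180), its pad at (416,246) and the cells at (358,188). The pad at (0.425,-0.271,0.143) fits the bin origin with a yaw of about -0.1. I'll move above the pad with the fingers shut.

```bash
python3 -m crank '-1 33 -100 10 0 0 2; -1 67 -200 10 0 0 3; -1 134 -400 10 0 0 6; -1 134 -400 10 0 0 6; -1 134 -400 10 0 0 6; -1 200 -600 10 0 0 9; -1 200 -600 10 0 0 9; -1 200 -600 10 0 0 9; -1 268 -798 10 0 0 11; -1 268 -798 10 0 0 11; -1 268 -798 10 0 0 11; -1 268 -798 10 0 0 11; -1 268 -798 10 0 0 11; -1 268 -798 10 0 0 11; -1 268 -798 10 0 0 11; -1 268 -798 10 0 0 11; -1 268 -798 10 0 0 11; -1 268 -798 10 0 0 11; -1 268 -798 10 0 0 11; -1 268 -798 10 0 0 11' 20
python3 - <<'E'
from bench import *
import cv2,numpy as np
for c in("wrist","top"):
    im=optics.capture(c)
    for d in place_of(c,"bin_pad")[:3]: print(c,np.round(d["location"],3),round(d["p"],2))
    cv2.imwrite(f"pics/{c}2.png",im[:,:,::-1])
s=monitor.state();print(s["time_s"],s["tcp_pos"],s["tool_rot"],s["force"],s["finger_gap"],s["qpos"])
E
```

```text
time_s: 2.5
tcp_pos: [0.4245, -0.2698, 0.2407]
tool_rot: [0.048, 0.999, 0.0, 0.0]
force: [0.5, 0.3, 0.2]
finger_gap: 0.0007
grip_force: 0.0
wrist [ 0.427 -0.269  0.146] 0.68
wrist [ 0.401 -0.041 -0.001] 0.41
top [ 0.575 -0.132  0.212] 0.69
top [ 0.424 -0.271  0.142] 0.51
2.7 [ 0.42461793 -0.26965489  0.24117841] [ 4.76275766e-02  9.98864995e-01 -2.75672362e-04  5.10457673e-04] [-0.79719762  0.11514165  0.86936025] 0.0004444665112491253 [-6.78660695e-01 -2.05617331e-02  1.46063606e+00  1.58460548e-04
  1.70036873e+00 -2.15414524e+00]
```

View pics/wrist2.png

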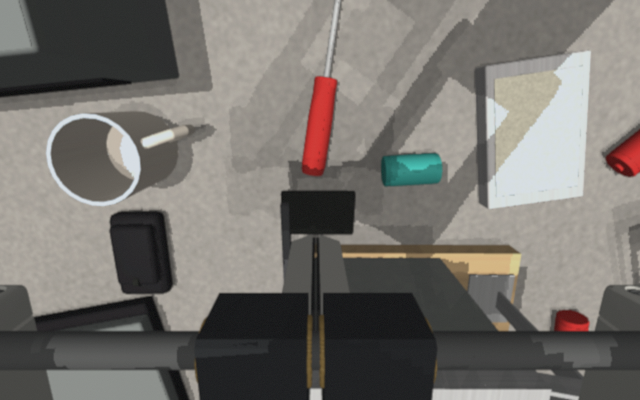

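The pad's black plate is at (318,212), laterally in line with the fingers, and both cameras agree on where it is. I'll descend and press gently.

```bash
python3 -m crank '-1 1 0 -30 0 0 0; -1 1 0 -60 0 0 0; -1 1 0 -68 0 0 0; -1 1 0 -72 0 0 0; -1 1 0 -76 0 0 0; -1 1 0 -80 0 0 0; -1 1 0 -85 0 0 0; -1 1 0 -90 0 0 0; -1 1 0 -95 0 0 0; -1 1 0 -100 0 0 0; -1 1 0 -105 0 0 0; -1 1 0 -110 0 0 0; -1 1 0 -115 0 0 0; -1 1 0 -119 0 0 0; -1 1 0 -122 0 0 0; -1 1 0 -125 0 0 0; -1 1 0 -125 0 0 0'
```

```text
time_s: 4.4
tcp_pos: [0.4261, -0.2707, 0.1152]
tool_rot: [0.048, 0.999, 0.0, 0.0]
force: [1.4, -0.8, 1.4]
finger_gap: 0.0001
grip_force: 0.7
```

```bash
python3 -m crank '-1 0 0 -3 0 0 0; -1 0 0 -5 0 0 0; -1 0 0 -7 0 0 0; -1 0 0 -7 0 0 0'
python3 - <<'E'
from bench import *
import cv2,numpy as np
a=optics.capture("scene");b=optics.capture("top")
a=cv2.resize(a[100:300,150:400],None,fx=1.6,fy=2*.8);b=cv2.resize(b[120:320,300:550],None,fx=1.6,fy=1.6)
cv2.imwrite("pics/p3.png",np.hstack([a,b])[:,:,::-1])
E
```

```text
time_s: 4.8
tcp_pos: [0.4263, -0.2708, 0.1106]
tool_rot: [0.048, 0.999, -0.0, 0.001]
force: [-1.4, 2.3, 9.2]
finger_gap: 0.0004
grip_force: 5.4
```

View pics/p3.png

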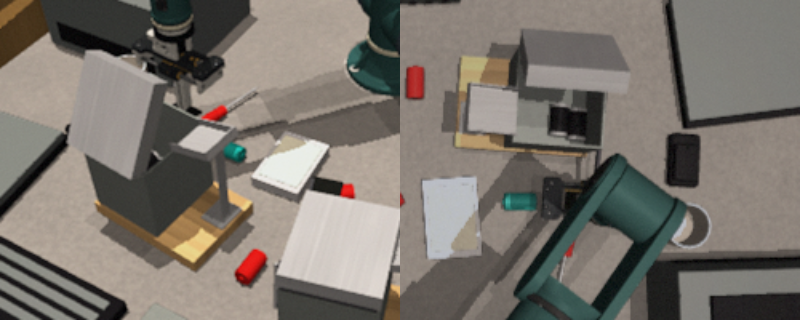

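The lid stands open and the cells have left the ramp; both show inside the box at about (568,122) in the crop. I'll push a little further to make sure the lever is on its stop, and dwell there.

```bash
python3 -m crank '-1 0 0 -2 0 0 0; -1 0 0 -3 0 0 0; -1 0 0 -4 0 0 0; -1 0 0 -4 0 0 0; -1 0 0 -4 0 0 0'
```

```text
time_s: 5.4
tcp_pos: [0.4264, -0.2709, 0.1102]
tool_rot: [0.048, 0.999, -0.001, 0.002]
force: [-7.3, 5.9, 25.1]
finger_gap: 0.0003
grip_force: 12.8
```

The force rose to 25 N with almost no travel, so the lever is on its stop. I'll hold and check the cells.

```bash
python3 -m crank '-1 0 0 0 0 0 0; -1 0 0 0 0 0 0; -1 0 0 0 0 0 0; -1 0 0 0 0 0 0; -1 0 0 0 0 0 0; -1 0 0 0 0 0 0; -1 0 0 0 0 0 0; -1 0 0 0 0 0 0; -1 0 0 0 0 0 0; -1 0 0 0 0 0 0'
python3 - <<'E'
from bench import *
import cv2,numpy as np
b=optics.capture("top")
for d in place_of("top","cell_1"): print(np.round(d["location"],3),round(d["p"],2))
cv2.imwrite("pics/p4.png",cv2.resize(b[120:270,320:470],None,fx=4,fy=4)[:,:,::-1])
E
```

```text
time_s: 6.4
tcp_pos: [0.4264, -0.2709, 0.1102]
tool_rot: [0.048, 0.999, -0.001, 0.002]
force: [-6.8, 5.8, 24.7]
finger_gap: 0.0002
grip_force: 12.8
[0.648 0.019 0.018] 0.79
[ 0.569 -0.272  0.048] 0.62
[ 0.573 -0.245  0.049] 0.58
[ 0.423 -0.169  0.015] 0.54
[ 0.596 -0.224  0.025] 0.48
[0.423 0.075 0.016] 0.46
```

View pics/p4.png

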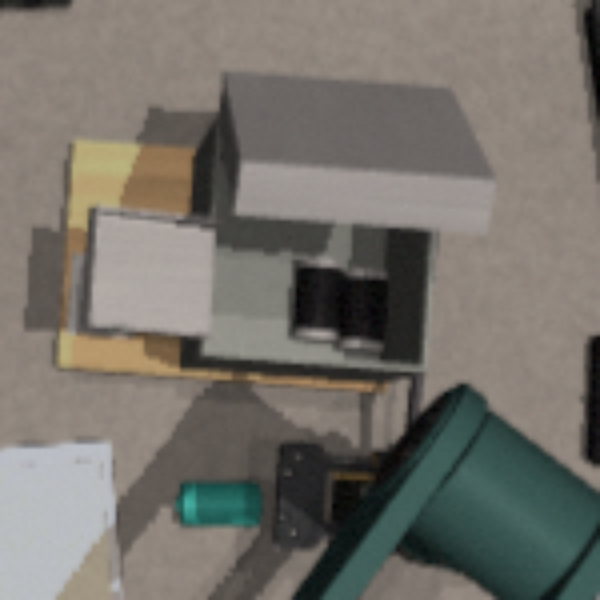

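Both cells lie in the box (z ≈ 0.048, seen at (320,300) and (362,305)). I'll ease up slowly.

```bash
python3 -m crank '-1 0 0 2 0 0 0; -1 0 0 4 0 0 0; -1 0 0 6 0 0 0; -1 0 0 8 0 0 0; -1 0 0 10 0 0 0; -1 0 0 12 0 0 0; -1 0 0 14 0 0 0; -1 0 0 16 0 0 0; -1 0 0 18 0 0 0; -1 0 0 20 0 0 0; -1 0 0 22 0 0 0; -1 0 0 24 0 0 0; -1 0 0 26 0 0 0; -1 0 0 28 0 0 0; -1 0 0 30 0 0 0; -1 0 0 32 0 0 0; -1 0 0 34 0 0 0; -1 0 0 36 0 0 0; -1 0 0 38 0 0 0; -1 0 0 40 0 0 0'
python3 -m crank '-1 0 0 1 0 0 0; -1 0 0 2 0 0 0; -1 0 0 3 0 0 0; -1 0 0 4 0 0 0; -1 0 0 5 0 0 0; -1 0 0 6 0 0 0; -1 0 0 7 0 0 0; -1 0 0 8 0 0 0; -1 0 0 9 0 0 0; -1 0 0 10 0 0 0; -1 0 0 11 0 0 0; -1 0 0 12 0 0 0'
```

```text
time_s: 8.5
tcp_pos: [0.4259, -0.2708, 0.1448]
tool_rot: [0.048, 0.999, -0.0, 0.0]
force: [-3.3, 0.7, 4.6]
finger_gap: 0.0008
grip_force: 2.3
time_s: 9.7
tcp_pos: [0.4269, -0.271, 0.1574]
tool_rot: [0.048, 0.999, -0.0, 0.002]
force: [-0.5, 0.3, 5.3]
finger_gap: 0.0003
grip_force: 2.8
```

Still in contact at about 5 N. The last 11 mm go slower.

```bash
python3 -m crank '-1 0 0 0.7 0 0 0; -1 0 0 1.4 0 0 0; -1 0 0 2.1 0 0 0; -1 0 0 2.8 0 0 0; -1 0 0 3.5 0 0 0; -1 0 0 4.2 0 0 0; -1 0 0 4.9 0 0 0; -1 0 0 5.6 0 0 0; -1 0 0 6.3 0 0 0; -1 0 0 7 0 0 0; -1 0 0 7.7 0 0 0; -1 0 0 8.4 0 0 0; -1 0 0 9.1 0 0 0; -1 0 0 9.8 0 0 0; -1 0 0 10.5 0 0 0; -1 0 0 11.2 0 0 0; -1 0 0 11.9 0 0 0; -1 0 0 12.6 0 0 0; -1 0 0 13.3 0 0 0; -1 0 0 14 0 0 0'
python3 -m crank '-1 0 0 0.7 0 0 0; -1 0 0 1.4 0 0 0; -1 0 0 2.1 0 0 0; -1 0 0 2.8 0 0 0; -1 0 0 3.5 0 0 0; -1 0 0 4.2 0 0 0; -1 0 0 5 0 0 0'
```

```text
time_s: 11.7
tcp_pos: [0.4261, -0.2709, 0.1705]
tool_rot: [0.048, 0.999, -0.0, 0.001]
force: [2.1, -0.5, 3.1]
finger_gap: 0.0008
grip_force: 1.5
time_s: 12.4
tcp_pos: [0.4255, -0.2707, 0.1754]
tool_rot: [0.048, 0.999, 0.0, -0.0]
force: [0.2, 0.5, -0.4]
finger_gap: 0.0004
grip_force: 0.0
```

Contact was lost at the rest height, so I'll lift clear and check.

```bash
python3 -m crank '-1 0 0 5 0 0 0; -1 0 0 15 0 0 0; -1 0 0 35 0 0 0; -1 0 0 60 0 0 0; -1 -20 0 80 0 0 0; -1 -50 20 80 0 0 0; -1 -70 50 80 0 0 0; -1 -80 80 80 0 0 0; -1 -80 80 80 0 0 0; -1 -80 80 80 0 0 0; -1 -80 80 80 0 0 0'
python3 - <<'E'
from bench import *
import cv2,numpy as np
a=optics.capture("scene");b=optics.capture("top")
a=cv2.resize(a[100:300,150:400],None,fx=1.6,fy=1.6);b=cv2.resize(b[120:320,300:550],None,fx=1.6,fy=1.6)
cv2.imwrite("pics/p5.png",np.hstack([a,b])[:,:,::-1])
for d in place_of("top","bin_pad")[:2]: print(np.round(d["location"],3),d["p"])
E
```

```text
time_s: 13.5
tcp_pos: [0.346, -0.1914, 0.256]
tool_rot: [0.048, 0.999, -0.0, 0.0]
force: [0.8, 0.7, 0.4]
finger_gap: 0.0006
grip_force: 0.0
[ 0.422 -0.272  0.145] 0.8
```

View pics/p5.png

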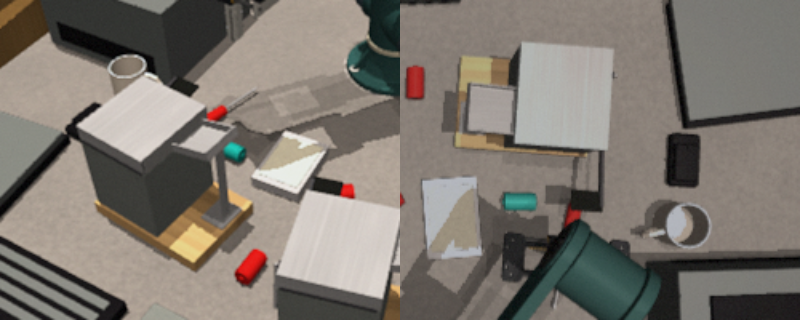

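The lid is shut (at (565,95) in the crop), the ramp is empty, the pad is back at its rest height, and the bystanders haven't moved.

```bash
python3 -c "
from bench import finish_job
print(finish_job())"
```

```text
the job is handed in; nothing more can be done
None
```

Job handed in at about 13.6 s on the robot's clock: both cells are in the bin, the lid was eased shut, the arm is clear, and the other objects in view look unmoved.

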